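# Hold the movement dryer's lid open at 50 degrees

## Robot

A 6-joint arm with a two-finger parallel gripper is mounted at the origin on a cart in front of the work surface, level with it; the furniture and walls round the work are solid. World frame = base frame: x ahead of the robot, y to its left, z up, the work surface at z = 0. Lengths are in m, angles in rad, forces in N, time in s.
With the tool pointing down it reaches from about 0.3 to 0.85 m from the base axis. Payload 4.2 kg.
Tool frame: the origin (TCP) lies midway between the tips of the shut fingers; the grasp point (between the pads) lies 19 mm behind it; z points along the fingers, y is the line along which they close (so a half turn about z gives the same grasp; the last joint's range is limited). The gripper opens to 91 mm and grips with 3 to 60 N. Pads are 32 mm wide; open, the fingers measure 118 mm over their backs; the gripper's body (76 mm by 178 mm) begins 60 mm behind the grasp point.
Start: joints at [-1.159, 0.32, 1.565, -0, 1.257, -0.02], TCP at [0.241, -0.522, 0.214] pointing down, gripper open.
Joint ranges: [-3.11, 3.11], [-0.84, 2.01], [0.21, 2.61], [-1.34, 4.49], [0.05, 2.63], [-2.56, 2.56]. Speed limits (rad/s): [2.57, 2.57, 3.14, 3.14, 3.14, 3.14].

## Interface

Orientations are given as [roll, pitch, yaw] about the fixed x, y, z axes, in that order (R = Rz(yaw) Ry(pitch) Rx(roll)).
In Python, from bench import env gives the robot as it stands.
- The arm moves only by the tool arm_command, never from a script. Its argument "series" is a list that holds one entry, the list of rows, each a list of 7 numbers: the opening, from 0 (shut) to 1 (fully open), then the shift along the world's x, y, z in units of 30 mm (1.0 is 30 mm), then the turn, a rotation vector about the world's x, y, z in units of 0.08 rad (1.0 is 0.08 rad). A call has 1 to 5 rows; each row shifts and turns the commanded pose from where the row before left it; what a row does not reach is not made up. A row lasts 1/10 s, in which the tool goes at most 50 mm and 8.59 degrees, less where a joint would pass 70% of its speed; a pose out of reach is approached as far as the arm can. A call with a number of a shift or a turn outside -1 to 1 is refused whole. A call with a gripper value outside its range is refused whole. The fingers move at their own pace and stop on an object; "force" is the grip in N (left out, the last holds). Time passes only in rows, so rows that do not move let the fingers close. It gives the time, the measured TCP pose, the force, the opening and the grip force at its end, in the units of the state.
- env.get_state(): the state, without advancing time (a new reading comes with each control period).
- env.grab_frame(name): name is "scene" or "top" or "wrist"; returns a dict with "color" (400x640x3 uint8, red, green, blue), "vfov" (degrees; the focal length in pixels is half the picture's height over the tangent of half this angle, whatever the lens; pixels are square), "cx", "cy" (the principal point, pixels), "extrinsics" (4x4, takes a point from camera to world coordinates). Camera axes: x right, y down, z forward; pixel columns grow to the right and rows downward; lengths in m; the calibration is good to about 2 mm. A picture is of the moment at which its call begins. There is no depth.
- env.close_job(): hands the job in; it is judged then, once.
The state is a dict: "clock": time; "qpos": joint angles; "qvel": joint speeds; "joint_torque": joint torques, N m; "eef_pos": TCP position; "tool_rot": TCP orientation; "ft_force": force on the tool from outside, world axes, zero at the start; "torque": the same for the moment, N m; "finger_gap": opening from 0.0 (shut) to 1.0 (fully open); "gripper_force": force on a finger pad.
Only numpy, scipy, OpenCV 4.12 (cv2) and the standard library are available. Lean on these libraries where they do the work, as an engineer would, in place of code of your own. Each camera call takes 0.05 s, during which the arm holds its last target. There are 200 camera calls.

## Task

Slide the guard on the movement dryer all the way to the left, as you face it, so that it uncovers the lid's pull bar. Only then raise the lid and hold it open at 50 degrees from shut, so that the movement inside can be looked at; it falls shut if let go, so finish while still holding it there, steady. Leave the tools lying around the dryer where they are.

Things in the scene. Friction and masses are not known exactly. Their poses are not given: they have to be found in the camera images.
- dryer: Movement dryer, grey box fixed to the bench: 130 deep (x), 250 wide (y), 70 mm high on short feet. Origin: under its centre, on the bench. +x runs from its front (track side) to its back, +y to the robot's left, +z up; yaw up to 20 degrees. Right half (centre y -62 mm): bay with a movement inside, under the lid; left half: closed, vented. Guard track on the front face, 8 mm proud, top at 52 mm.
- guard (a joint): Travel of the sliding guard to the dryer's +y (robot's left), m: 0 = over the pull bar, 0.12 = fully open at its stop; starts at 0 to 0.02; about 1.5 N of friction, stays where left. An upright aluminium plate 96 mm wide in front of the bar (face 96.5 mm ahead of the dryer's centre) with a flange bent back over the bar: flange top at 114 mm, rear edge 50 mm ahead of the dryer's centre.
- guard_knob (a point): Centre of the guard's black round upright knob, 22 mm diameter, 32 mm tall, standing on the flange. This point is at half its height: 130 mm above the bench, 16 mm above the flange. Moves with the guard.
- lid (a joint): Opening angle of the lid, rad: 0 = shut, grows as the front edge rises, 50 degrees = 0.873, limit 1.8. The hinge is free; the lid (about 0.3 kg with the bar) falls shut by its weight. An aluminium frame with a clear pane, 125 deep, 116 wide, 6 mm thick, lying on the box's rim.
- lid_hinge (a point): Point on the lid's hinge axis, at the middle of the lid's width: 60 mm behind the dryer's centre, y = -62 mm, 70 mm above the bench. The hinge axis is level, along the dryer's y.
- pull_bar (a point): The lid's pull bar: a level steel rod, 10 mm diameter, along the dryer's y, 92 mm long, on two bent posts with 70 mm clear between them. This point: the rod's centre. With the lid shut: 137 mm in front of the hinge axis and 28 mm above it (98 mm above the bench), 12 mm ahead of the lid's front edge, 22 mm above the lid's top. Swings with the lid; can turn between the fingers.
- loupe: Watchmaker's eye loupe, short cylinder 35 mm wide, 30 mm high, standing to the left of the dryer; origin under its centre. Leave alone.
- hammer: Small hammer, 142 x 42 x 13 mm, lying in front of the dryer on the right; origin under its centre. Leave alone.
- case_opener: Flat case opener with a blue handle, 126 x 30 x 13 mm, lying to the right of the dryer; origin under its centre. Leave alone.

How it is judged:
By the outcome, as a careful person would: the job done as asked, in the order asked, and still so for the second after the job is handed in, while the arm keeps its last pose, push and grip.
It also fails if it takes over 45 s, if anything falls off the work surface, if the arm or the gripper's body presses on something with over 40 N, if the wrist force passes 120 N, or if a joint passes its speed limit or range.

## Working session

There is one attempt and no reset: what is moved stays moved. The work goes in short steps, Python scripts to look and compute and a tool call to move; the robot and the scene stay as the last step left them, time stands still between calls to the robot, and variables do not carry over. Pictures are saved under pics/ and viewed, at most 10 in all, crops included, and the job is handed in when it is done.

Besides the shell and the picture viewer there is one more tool, called after "Call:" by a JSON object that holds its "api" and its "payload". arm_command: Moves the arm, as the interface text tells. Shifts and turns lie within -1 to 1; 1 stands for 30 mm of shift or 0.08 rad of turn. Its arguments: {"type":"object","properties":{"series":{"type":"array","items":{"type":"array","items":{"type":"array","items":{"type":"number"}}}},"force":{"type":"number"}},"required":["series"]}

```bash
mkdir -p pics; ls
python3 - <<'E'
from bench import env
import cv2, json, numpy as np
for n in ("scene","top"):
    f=env.grab_frame(n); c=f["color"]
    cv2.imwrite(f"pics/{n}0.png",c[:,:,::-1])
    np.savez(f"{n}0.npz",**{k:np.array(v) for k,v in f.items()})
    print(n,f["vfov"],f["cx"],f["cy"],np.round(f["extrinsics"],3).tolist())
print(env.get_state())
E
```

```text
pics
scene 53.79731697019621 317.9347194893326 193.412263372997 [[-0.829, -0.358, 0.429, 0.09], [-0.559, 0.53, -0.638, 0.506], [0.001, -0.769, -0.64, 0.707], [0.0, 0.0, 0.0, 1.0]]
top 42.83931228798394 317.3537478293351 186.8458812059928 [[0.007, -0.989, 0.146, 0.317], [-1.0, -0.006, 0.007, -0.104], [-0.006, -0.146, -0.989, 1.233], [0.0, 0.0, 0.0, 1.0]]
{'clock': 0.1, 'qpos': array([-1.15903648e+00,  3.20228390e-01,  1.56552817e+00,  9.33712374e-06,
        1.25738476e+00, -2.00053371e-02]), 'qvel': array([ 1.53543752e-03, -1.24589370e-03, -2.32583042e-03, -7.16143078e-04,
        1.10295650e-03,  3.64280330e-06]), 'joint_torque': array([ 2.21284822e-04, -4.13331842e+01, -2.32510257e+01,  7.28228688e-02,
        4.22100874e-02, -5.91236380e-05]), 'eef_pos': array([ 0.24044937, -0.5218323 ,  0.21321531]), 'tool_rot': array([-3.14004448e+00, -3.98555129e-05,  4.31762264e-01]), 'ft_force': array([-0.59616845, -0.44709371,  1.44335758]), 'torque': array([-0.01551474,  0.02456476, -0.00078244]), 'gripper_force': 0.0, 'finger_gap': 0.9985916743100538}
```

View pics/scene0.png

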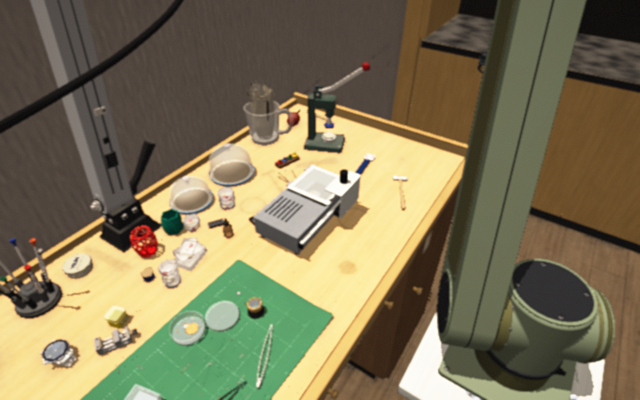

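View pics/top0.png

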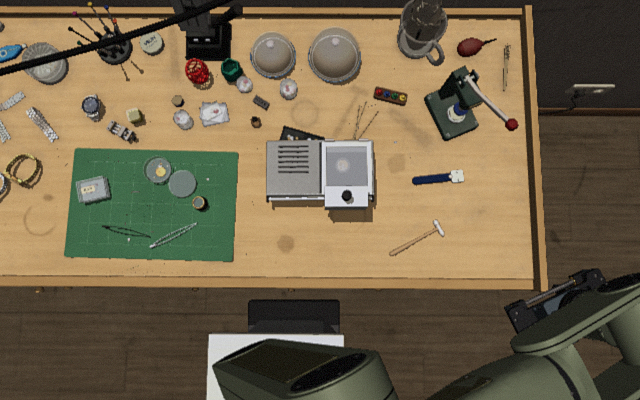

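The scene view shows the dryer with its guard and black knob at about (344,176). The top view has the dryer at x 266–374, y 140–208, with the knob at (347,196). I'll enlarge both.

Run:
```python
import cv2
a=cv2.imread("pics/top0.png")[125:225,255:385]; b=cv2.imread("pics/scene0.png")[155:255,245:375]
r=lambda i:cv2.resize(i,None,fx=6,fy=6,interpolation=cv2.INTER_CUBIC)
cv2.imwrite("pics/topc.png",r(a)); cv2.imwrite("pics/scenec.png",r(b))
```

```text
(no output)
```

View pics/topc.png

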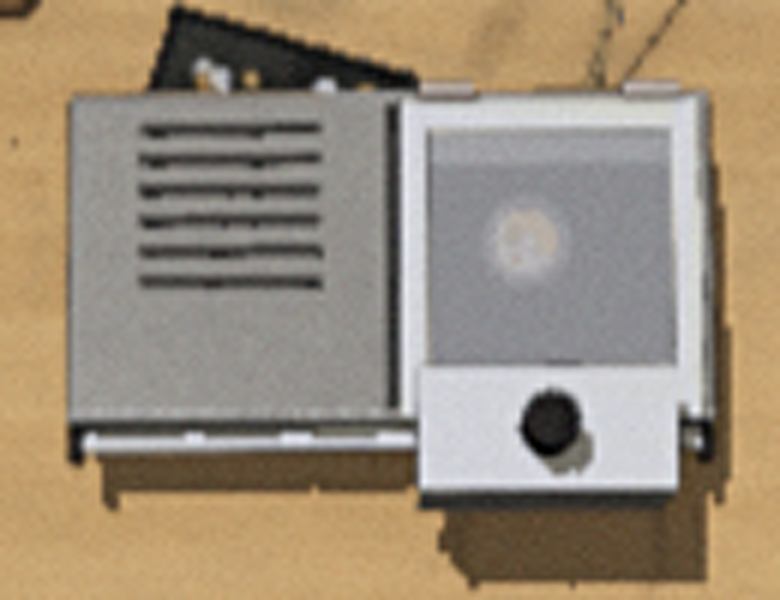

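View pics/scenec.png

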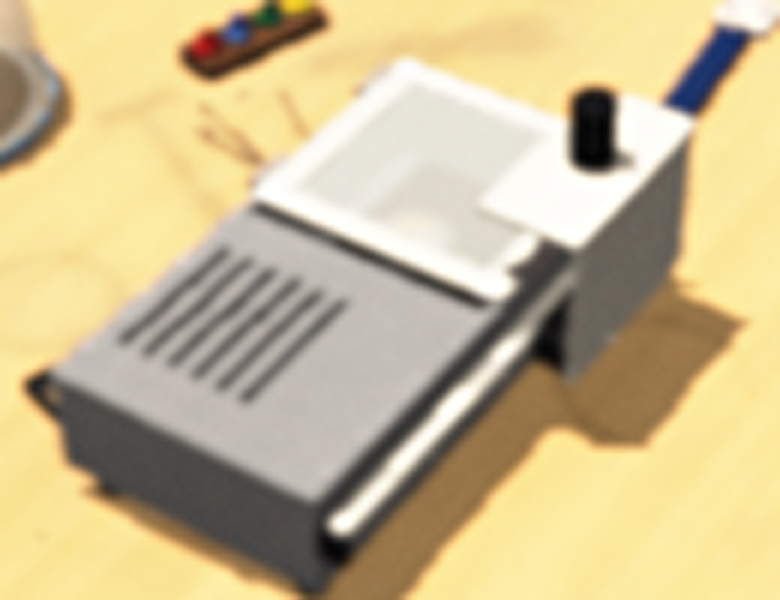

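```bash
cat > geo.py <<'E'
import numpy as np
class Cam:
    def __init__(s,f):
        s.E=np.array(f["extrinsics"]); s.f=200/np.tan(np.radians(float(f["vfov"]))/2); s.c=np.array([float(f["cx"]),float(f["cy"])])
    def proj(s,P):
        q=(np.atleast_2d(P)-s.E[:3,3])@s.E[:3,:3]
        return q[:,:2]/q[:,2:]*s.f+s.c
E
python3 - <<'E'
import numpy as np
from geo import Cam
from scipy.optimize import least_squares
T=Cam(np.load("top0.npz")); S=Cam(np.load("scene0.npz"))
def pts(p):
    s,kx=p[3:5]; yl=-.062+.048+s; yr=-.062-.048+s
    top=[((.065,.125,.07),(70,97)),((-.065,.125,.07),(72,420)),
     ((-.05,yl,.114),(420,365)),((-.05,yr,.114),(677,365)),((-.0965,yl,.114),(420,493)),((-.0965,yr,.114),(677,490)),
     ((kx,-.062+s,.146),(552,416))]
    sc=[((-.065,.125,.07),(318,503)),((.065,.125,.07),(60,380)),((-.0965,yl,.114),(580,247)),((-.0965,yr,.114),(692,124)),((-.05,yl,.114),(483,203)),((kx,-.062+s,.146),(594,97))]
    return top,sc
def res(p):
    t,s=pts(p); o=[]
    R=np.array([[np.cos(p[2]),-np.sin(p[2]),0],[np.sin(p[2]),np.cos(p[2]),0],[0,0,1]])
    for L,c,off in((t,T,(255,125)),(s,S,(245,155))):
        P=np.array([a for a,_ in L])@R.T+[p[0],p[1],0]
        o.append(c.proj(P)-(np.array([b for _,b in L])/6-.42+off))
    return np.vstack(o)
r=least_squares(lambda p:res(p).ravel(),[.45,-.1,0,.01,-.073],loss="soft_l1",x_scale=.01)
p=r.x; print(np.round(p,4)); print(np.round(res(p),1).tolist())
c,s=np.cos(p[2]),np.sin(p[2])
W=lambda x,y:np.round((p[0]+c*x-s*y,p[1]+s*x+c*y),4)
print("knob",W(p[4],-.062+p[3]),"open",W(p[4],.058),"bar",W(-.077,-.062),"hinge",W(.06,-.062))
E
```

```text
[ 0.5346 -0.1013  0.0168  0.0055 -0.0729]
[[-0.1, -0.2], [-0.8, 1.1], [-0.7, 0.4], [-0.3, -0.0], [-0.5, -0.1], [0.2, -0.0], [-0.2, 0.0], [0.6, -1.0], [-1.4, -2.3], [0.2, -0.8], [1.0, -1.0], [-0.4, -0.3], [0.1, -0.3]]
knob [ 0.4626 -0.159 ] open [ 0.4607 -0.0445] bar [ 0.4586 -0.1646] hinge [ 0.5956 -0.1623]
```

The fit is consistent (residuals about 1 px). The dryer sits at (0.535, -0.101) with yaw about 1° and guard travel about 5 mm. One tool yaw, with the fingers closing along the dryer's x, works for both the knob and the bar. I'm moving above the knob now.

Call:
{"api": "arm_command", "payload": {"series": [[[1, 0.49, 0.81, 0, 0, 0, 0.96], [1, 0.49, 0.81, 0, 0, 0, 0.96], [1, 0.49, 0.81, 0, 0, 0, 0.96], [1, 0.49, 0.81, 0, 0, 0, 0.96], [1, 0.49, 0.81, 0, 0, 0, 0.96]]], "force": 12}}

```text
clock: 0.6
eef_pos: [0.3144, -0.3995, 0.2135]
tool_rot: [-3.141, -0.0, 0.819]
ft_force: [0.9, -0.2, -0.2]
finger_gap: 1.0
gripper_force: 0.0
```

Call:
{"api": "arm_command", "payload": {"series": [[[1, 0.49, 0.81, 0, 0, 0, 0.96], [1, 0.49, 0.81, 0, 0, 0, 0.96], [1, 0.49, 0.81, 0, 0, 0, 0.96], [1, 0.49, 0.81, 0, 0, 0, 0.96], [1, 0.49, 0.81, 0, 0, 0, 0.96]]]}}

```text
clock: 1.1
eef_pos: [0.3879, -0.278, 0.2136]
tool_rot: [-3.141, -0.0, 1.203]
ft_force: [1.0, 0.0, -0.1]
finger_gap: 1.001
gripper_force: 0.0
```

Call:
{"api": "arm_command", "payload": {"series": [[[1, 0.49, 0.81, 0, 0, 0, 0.96], [1, 0.49, 0.81, 0, 0, 0, 0.96], [1, 0.49, 0.81, 0, 0, 0, 0.96], [1, 0.49, 0.81, 0, 0, 0, 0.96], [1, 0.49, 0.81, 0, 0, 0, 0.96]]]}}

```text
clock: 1.6
eef_pos: [0.4614, -0.1566, 0.2136]
tool_rot: [-3.141, -0.0, 1.587]
ft_force: [0.3, 0.2, 0.2]
finger_gap: 1.003
gripper_force: 0.0
```

Call:
{"api": "arm_command", "payload": {"series": [[[0.7, 0, 0, 0, 0, 0, 0], [0.7, 0, 0, 0, 0, 0, 0], [0.7, 0, 0, 0, 0, 0, 0]]]}}

```text
clock: 1.9
eef_pos: [0.4606, -0.1583, 0.2138]
tool_rot: [-3.141, 0.0, 1.583]
ft_force: [0.8, -0.2, -0.4]
finger_gap: 0.769
gripper_force: 0.0
```

Call:
{"api": "arm_command", "payload": {"series": [[[0.7, 0.02, 0, -0.8, 0, 0, 0], [0.7, 0.02, 0, -0.8, 0, 0, 0], [0.7, 0.02, 0, -0.8, 0, 0, 0], [0.7, 0, 0, -0.7, 0, 0, 0], [0.7, 0, 0, 0, 0, 0, 0]]]}}

```text
clock: 2.4
eef_pos: [0.4604, -0.1579, 0.1185]
tool_rot: [-3.136, -0.002, 1.582]
ft_force: [-0.1, -0.1, 1.4]
finger_gap: 0.7
gripper_force: 0.0
```

Call:
{"api": "arm_command", "payload": {"series": [[[0, 0, 0, 0, 0, 0, 0], [0, 0, 0, 0, 0, 0, 0], [0, 0, 0, 0, 0, 0, 0], [0, 0, 0, 0, 0, 0, 0], [0, 0, 0, 0, 0, 0, 0]]]}}

```text
clock: 2.9
eef_pos: [0.4632, -0.1578, 0.1215]
tool_rot: [3.14, 0.0, 1.584]
ft_force: [-0.1, 0.2, -0.9]
finger_gap: 0.292
gripper_force: 0.0
```

Call:
{"api": "arm_command", "payload": {"series": [[[0, 0, 0, 0, 0, 0, 0], [0, 0, 0, 0, 0, 0, 0], [0, 0, 0, 0, 0, 0, 0]]]}}

```text
clock: 3.2
eef_pos: [0.4621, -0.1577, 0.1213]
tool_rot: [-3.14, 0.0, 1.584]
ft_force: [-4.8, -0.1, 5.8]
finger_gap: 0.238
gripper_force: 12.0
```

Call:
{"api": "arm_command", "payload": {"series": [[[0, 0, 0.1, 0, 0, 0, 0], [0, 0, 0.3, 0, 0, 0, 0], [0, -0.01, 0.4, 0, 0, 0, 0], [0, -0.01, 0.5, 0, 0, 0, 0], [0, -0.01, 0.5, 0, 0, 0, 0]]]}}

```text
clock: 3.7
eef_pos: [0.4614, -0.1037, 0.1213]
tool_rot: [-3.141, 0.001, 1.584]
ft_force: [-3.2, -2.1, 4.1]
finger_gap: 0.234
gripper_force: 12.0
```

Call:
{"api": "arm_command", "payload": {"series": [[[0, -0.01, 0.5, 0, 0, 0, 0], [0, -0.01, 0.5, 0, 0, 0, 0], [0, -0.01, 0.4, 0, 0, 0, 0], [0, -0.01, 0.3, 0, 0, 0, 0], [0, 0, 0.2, 0, 0, 0, 0]]]}}

```text
clock: 4.2
eef_pos: [0.4606, -0.0462, 0.1213]
tool_rot: [-3.141, 0.0, 1.584]
ft_force: [-3.9, -1.0, 5.7]
finger_gap: 0.237
gripper_force: 12.0
```

Call:
{"api": "arm_command", "payload": {"series": [[[0, 0, 0.1, 0, 0, 0, 0], [0, 0, 0.1, 0, 0, 0, 0], [0, 0, 0, 0, 0, 0, 0]]]}}

```text
clock: 4.5
eef_pos: [0.4606, -0.0418, 0.1213]
tool_rot: [-3.141, 0.003, 1.585]
ft_force: [-3.2, -5.3, 6.1]
finger_gap: 0.238
gripper_force: 12.0
```

Call:
{"api": "arm_command", "payload": {"series": [[[0, 0, 0.08, 0, 0, 0, 0], [0, 0, 0.08, 0, 0, 0, 0], [0, 0, 0, 0, 0, 0, 0]]]}}

```text
clock: 4.8
eef_pos: [0.4606, -0.0403, 0.1211]
tool_rot: [-3.141, 0.01, 1.588]
ft_force: [-3.8, -17.2, 4.6]
finger_gap: 0.232
gripper_force: 12.0
```

Call:
{"api": "arm_command", "payload": {"series": [[[0, 0, 0.08, 0, 0, 0, 0], [0, 0, 0.08, 0, 0, 0, 0], [0, 0, 0, 0, 0, 0, 0]]]}}

```text
clock: 5.1
eef_pos: [0.4605, -0.0359, 0.1208]
tool_rot: [-3.141, 0.01, 1.588]
ft_force: [-2.1, -19.3, 1.0]
finger_gap: 0.236
gripper_force: 12.0
```

The guard is at its stop: the force rose to about 19 N and the grip slipped. Next I release, lift and look.

Call:
{"api": "arm_command", "payload": {"series": [[[0.6, 0, 0, 0, 0, 0, 0], [0.6, 0, 0, 0, 0, 0, 0], [0.6, 0, 0, 0, 0, 0, 0], [0.6, 0, 0, 0, 0, 0, 0]]]}}

```text
clock: 5.5
eef_pos: [0.4611, -0.0307, 0.1209]
tool_rot: [3.141, -0.0, 1.584]
ft_force: [0.2, 0.3, 0.2]
finger_gap: 0.556
gripper_force: 0.0
```

Call:
{"api": "arm_command", "payload": {"series": [[[0.6, 0, 0, 0.5, 0, 0, 0], [0.6, 0, 0, 0.9, 0, 0, 0], [0.6, 0, 0, 0.9, 0, 0, 0], [0.6, 0, -0.8, 0.3, 0, 0, 0], [0.6, 0, -0.9, 0, 0, 0, 0]]]}}

```text
clock: 6.0
eef_pos: [0.4623, -0.0821, 0.201]
tool_rot: [3.137, 0.001, 1.586]
ft_force: [0.6, -0.2, -0.2]
finger_gap: 0.601
gripper_force: 0.0
```

Call:
{"api": "arm_command", "payload": {"series": [[[0.6, 0, -0.9, 0, 0, 0, 0], [0.6, 0, -0.9, 0, 0, 0, 0], [0.6, 0, -0.8, 0, 0, 0, 0], [0.6, 0, 0, 0, 0, 0, 0]]]}}

```text
clock: 6.4
eef_pos: [0.4612, -0.1621, 0.1989]
tool_rot: [3.141, 0.001, 1.581]
ft_force: [0.8, -0.3, 0.4]
finger_gap: 0.6
gripper_force: 0.0
```

Run:
```python
from bench import env
import cv2, numpy as np
out=[]
for n in ("wrist","scene"):
    f=env.grab_frame(n); np.savez(f"{n}1.npz",**{k:np.array(v) for k,v in f.items()})
    out.append(f["color"][:,:,::-1])
s=cv2.resize(out[1][140:265,225:425],(640,400),interpolation=cv2.INTER_CUBIC)
cv2.imwrite("pics/two1.png",cv2.resize(np.vstack([out[0],s]),(480,600)))
cv2.imwrite("pics/wrist1.png",out[0])
```

```text
(no output)
```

View pics/two1.png

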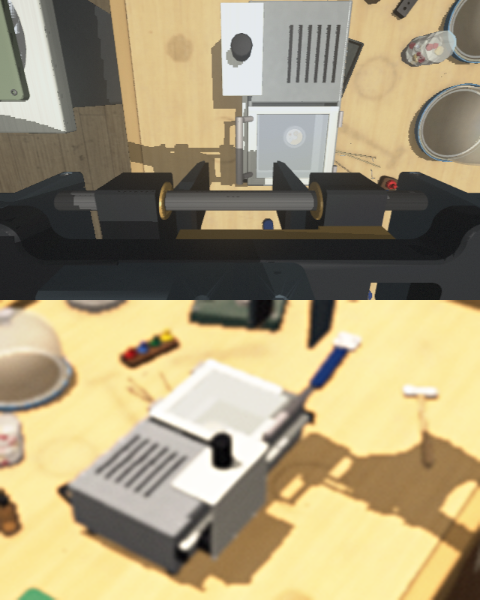

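The guard stands fully left and the bar is exposed: in the wrist view it runs down column ~241 of the composite, from row ~117 to ~183. I'll check that against the fit.

Run:
```python
import numpy as np,cv2
from geo import Cam
W=Cam(np.load("wrist1.npz"))
p=[.5346,-.1013,.0168]; c,s=np.cos(p[2]),np.sin(p[2])
f=lambda x,y,z:(p[0]+c*x-s*y,p[1]+s*x+c*y,z)
q=W.proj([f(-.077,-.016,.098),f(-.077,-.062,.098),f(-.0965,.106,.114),f(-.0965,.01,.114),f(-.05,.01,.114),f(-.05,.106,.114)]); print(q.round(1).tolist())
im=cv2.imread("pics/wrist1.png")
for x,y in q: cv2.circle(im,(int(x*8),int(y*8)),16,(0,0,255),-1,shift=3)
cv2.imwrite("pics/wrist1c.png",cv2.resize(im[0:260,270:490],None,fx=2.3,fy=2.3,interpolation=cv2.INTER_CUBIC))
```

```text
[[317.5, 156.7], [317.9, 202.9], [291.4, 4.7], [295.0, 129.1], [347.6, 128.7], [349.8, 4.4]]
```

View pics/wrist1c.png

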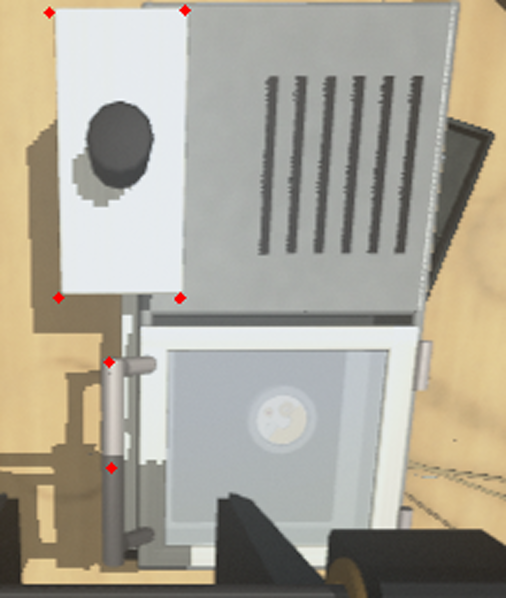

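Call:
{"api": "arm_command", "payload": {"series": [[[0.6, -0.05, 0, -0.8, 0, 0, 0], [0.6, 0, 0, -0.9, 0, 0, 0], [0.6, 0, 0, -0.9, 0, 0, 0], [0.6, 0, 0, -0.8, 0, 0, 0], [0.6, 0, 0, -0.5, 0, 0, 0]]], "force": 15}}

```text
clock: 7.0
eef_pos: [0.4585, -0.1584, 0.0803]
tool_rot: [-3.139, -0.001, 1.585]
ft_force: [-0.2, 0.7, 0.2]
finger_gap: 0.598
gripper_force: 0.0
```

Call:
{"api": "arm_command", "payload": {"series": [[[0, 0, 0, 0, 0, 0, 0], [0, 0, 0, 0, 0, 0, 0], [0, 0, 0, 0, 0, 0, 0], [0, 0, 0, 0, 0, 0, 0], [0, 0, 0, 0, 0, 0, 0]]]}}

```text
clock: 7.5
eef_pos: [0.4598, -0.1602, 0.0827]
tool_rot: [3.14, 0.001, 1.584]
ft_force: [-0.3, -0.0, 0.2]
finger_gap: 0.193
gripper_force: 0.0
```

Call:
{"api": "arm_command", "payload": {"series": [[[0, 0, 0, 0, 0, 0, 0], [0, 0, 0, 0, 0, 0, 0], [0, 0, 0, 0, 0, 0, 0], [0, 0, 0, 0, 0, 0, 0]]]}}

```text
clock: 7.9
eef_pos: [0.4591, -0.1602, 0.0824]
tool_rot: [-3.141, 0.0, 1.584]
ft_force: [-2.5, 0.1, 5.9]
finger_gap: 0.101
gripper_force: 15.0
```

Call:
{"api": "arm_command", "payload": {"series": [[[0, 0.045, 0, 0.2, 0, 0, 0], [0, 0.055, 0, 0.195, 0, 0, 0], [0, 0.06, 0, 0.195, 0, 0, 0], [0, 0.07, 0, 0.19, 0, 0, 0], [0, 0.08, 0.005, 0.185, 0, 0, 0]]]}}

```text
clock: 8.4
eef_pos: [0.4679, -0.1601, 0.1112]
tool_rot: [-3.14, 0.0, 1.584]
ft_force: [-3.1, -1.8, -0.3]
finger_gap: 0.103
gripper_force: 15.0
```

Call:
{"api": "arm_command", "payload": {"series": [[[0, 0.085, 0, 0.185, 0, 0, 0], [0, 0.095, 0, 0.18, 0, 0, 0], [0, 0.105, 0, 0.175, 0, 0, 0], [0, 0.11, 0, 0.17, 0, 0, 0], [0, 0.115, 0.01, 0.165, 0, 0, 0]]]}}

```text
clock: 8.9
eef_pos: [0.4823, -0.1599, 0.1376]
tool_rot: [-3.138, 0.0, 1.584]
ft_force: [-7.6, -3.2, 2.5]
finger_gap: 0.105
gripper_force: 15.0
```

Call:
{"api": "arm_command", "payload": {"series": [[[0, 0.125, 0, 0.16, 0, 0, 0], [0, 0.13, 0, 0.155, 0, 0, 0], [0, 0.14, 0, 0.15, 0, 0, 0], [0, 0.145, 0, 0.145, 0, 0, 0], [0, 0.15, 0.01, 0.135, 0, 0, 0]]]}}

```text
clock: 9.4
eef_pos: [0.502, -0.1596, 0.1607]
tool_rot: [-3.136, 0.001, 1.584]
ft_force: [-11.4, -2.2, 8.8]
finger_gap: 0.103
gripper_force: 15.0
```

Call:
{"api": "arm_command", "payload": {"series": [[[0, 0.155, 0, 0.13, 0, 0, 0], [0, 0.16, 0, 0.125, 0, 0, 0], [0, 0.165, 0, 0.115, 0, 0, 0], [0, 0.17, 0, 0.11, 0, 0, 0], [0, 0.175, 0.01, 0.1, 0, 0, 0]]]}}

```text
clock: 9.9
eef_pos: [0.5288, -0.1593, 0.1792]
tool_rot: [-3.141, 0.001, 1.584]
ft_force: [-6.7, -3.0, 7.8]
finger_gap: 0.103
gripper_force: 15.0
```

Call:
{"api": "arm_command", "payload": {"series": [[[0, 0, 0, 0, 0, 0, 0], [0, 0, 0, 0, 0, 0, 0], [0, 0, 0, 0, 0, 0, 0]]]}}

```text
clock: 10.2
eef_pos: [0.5294, -0.1593, 0.1793]
tool_rot: [3.14, 0.001, 1.584]
ft_force: [-5.9, -1.7, 10.5]
finger_gap: 0.103
gripper_force: 15.0
```

Run:
```python
from bench import env
import cv2, numpy as np
s=env.get_state(); print(s["eef_pos"],s["tool_rot"],s["ft_force"],s["torque"])
from geo import Cam
p=[.5346,-.1003,.0168]; c,s_=np.cos(p[2]),np.sin(p[2])
f=lambda x,y,z:(p[0]+c*x-s_*y,p[1]+s_*x+c*y,z)
out=[]
for n in ("wrist","scene"):
    fr=env.grab_frame(n); np.savez(f"{n}2.npz",**{k:np.array(v) for k,v in fr.items()})
    im=fr["color"][:,:,::-1].copy(); cv2.imwrite(f"pics/{n}2.png",im)
    C=Cam(fr)
    for t,col in((45,(255,0,0)),(50,(0,0,255)),(55,(0,200,0))):
        a=np.radians(t); P=[f(.06-.125*np.cos(a)+.006*np.sin(a),y,.07+.125*np.sin(a)+.006*np.cos(a)) for y in(-.004,-.12)]
        q=C.proj(P); print(n,t,q.round(1).tolist())
    out.append(im)
sc=cv2.resize(out[1][120:245,265:425],(640,500),interpolation=cv2.INTER_CUBIC)
cv2.imwrite("pics/scene2c.png",sc);
```

```text
[ 0.52937434 -0.15927797  0.17934475] [3.14035639e+00 1.01842918e-03 1.58400694e+00] [-5.88919867 -1.74894735 10.4529166 ] [-0.18205829  1.0103966  -0.01527535]
wrist 45 [[293.0, 152.5], [297.3, 305.5]]
wrist 50 [[305.1, 153.4], [307.8, 311.2]]
wrist 55 [[319.2, 154.3], [319.9, 316.7]]
scene 45 [[314.3, 169.3], [339.6, 146.5]]
scene 50 [[311.3, 165.7], [336.9, 143.1]]
scene 55 [[308.0, 162.3], [333.9, 140.0]]
```

View pics/scene2c.png

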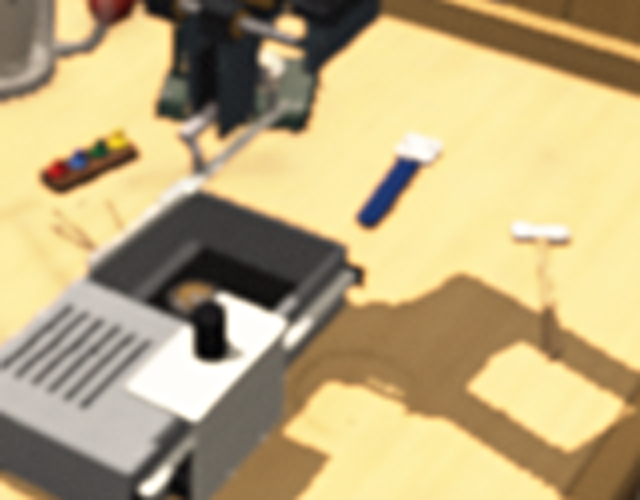

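View pics/wrist2.png

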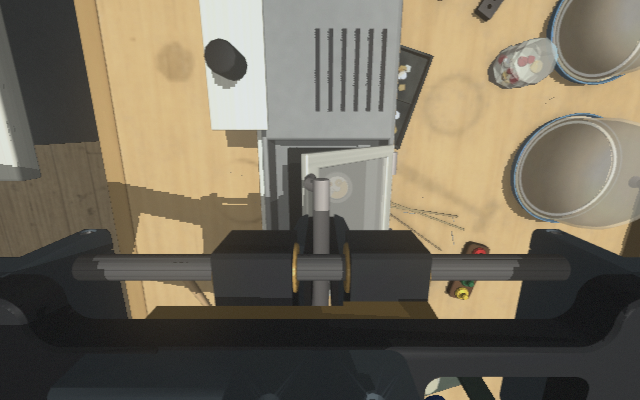

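Both views show the lid open, held by the bar. Its front-left top corner is at about (302,154) in the wrist view. Next, a more exact angle estimate that corrects for calibration bias using fixed guard corners.

Run:
```python
import numpy as np,cv2
from geo import Cam
from scipy.optimize import least_squares
C=Cam(np.load("wrist2.npz"))
p=[.5346,-.1003,.0168]; c,s=np.cos(p[2]),np.sin(p[2])
f=lambda x,y,z:(p[0]+c*x-s*y,p[1]+s*x+c*y,z)
print(C.proj([f(-.0965,.01,.114),f(-.05,.01,.114),f(-.065,-.0,.07),f(.065,0,.07)]).round(1).tolist())
def L(t,u,n,y):
    a=np.radians(t); return f(.06-u*np.cos(a)+n*np.sin(a),y,.07+u*np.sin(a)+n*np.cos(a))
for t in(46,48,50,52): print(t,C.proj([L(t,.125,.006,-.004),L(t,.137,.028,-.016),L(t,0,.006,-.004)]).round(1).tolist())
im=cv2.imread("pics/wrist2.png")[115:245,200:400]
cv2.imwrite("pics/w2c.png",cv2.resize(im,None,fx=4,fy=4,interpolation=cv2.INTER_CUBIC))
```

```text
[[209.5, 130.2], [266.5, 130.0], [260.0, 140.1], [393.1, 139.7]]
46 [[295.3, 152.7], [305.1, 177.0], [393.2, 144.1]]
48 [[300.0, 153.1], [312.1, 177.7], [393.3, 144.1]]
50 [[305.1, 153.4], [319.4, 178.5], [393.4, 144.1]]
52 [[310.5, 153.8], [327.1, 179.2], [393.5, 144.1]]
```

View pics/w2c.png

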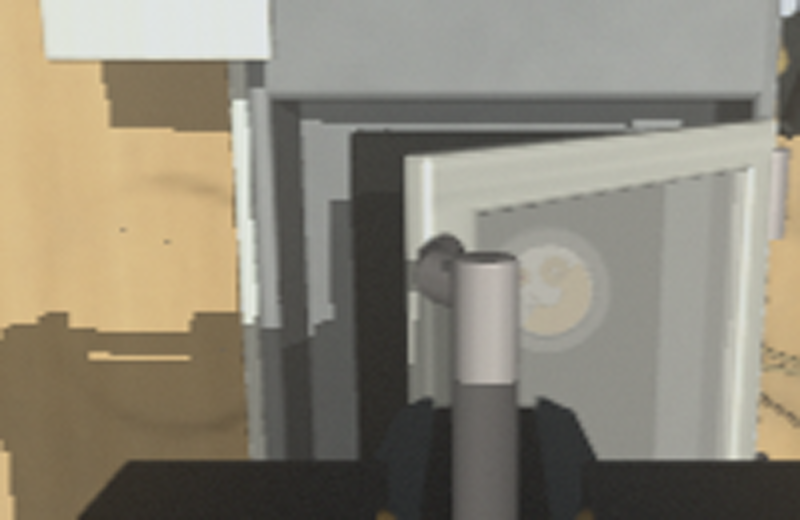

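The image puts the lid at about 50.3° and the kinematics agree. I'll hold for a moment to check it stays steady, then hand in.

Call:
{"api": "arm_command", "payload": {"series": [[[0, 0, 0, 0, 0, 0, 0], [0, 0, 0, 0, 0, 0, 0], [0, 0, 0, 0, 0, 0, 0], [0, 0, 0, 0, 0, 0, 0], [0, 0, 0, 0, 0, 0, 0]]]}}

```text
clock: 10.8
eef_pos: [0.5293, -0.1593, 0.1793]
tool_rot: [3.14, 0.001, 1.584]
ft_force: [-6.8, -0.3, 9.3]
finger_gap: 0.106
gripper_force: 15.0
```

Run:
```python
from bench import env
s=env.get_state(); print(s["eef_pos"],s["gripper_force"],abs(s["qvel"]).max())
if abs(s["eef_pos"][2]-.1793)<.001 and s["gripper_force"]>10: print(env.close_job())
```

```text
[ 0.52933424 -0.15928397  0.17932088] 15.00089094042778 0.003701104854632111
the job is handed in; nothing more can be done
None
```

I slid the guard left to its stop, then raised the lid and held it steady at about 50° (measured 50.3°); the tools weren't touched, and I handed the job in at about 11 s.

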